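# Put the flat lap away in its slot and lock it

## Task

Put the flat hand lap away in the little frosted cabinet: slide the cabinet's door fully aside to uncover the slot, then push the lap flat along the bench, bored end first, into the slot until its grip bar is fully home against the dock face, without picking it up off the bench. Then press the locking pin on the cabinet's roof all the way down so that it drops through the lap's bore, and leave the four loose parts on the bench where they lie.

Things in the scene. Friction and masses are not known exactly. Their poses are not given: they have to be found in the camera images.
- cabinet: Fixed frosted acrylic cabinet, 136 deep, 260 wide, 110 mm high; aluminium slot at bench level at its front. Origin: on the bench, mid-slot, in the dock face (front plane of the lintel above the slot). x points into the slot, away from the robot; y left, z up. Cabinet's front wall at x = 34 mm, sides at y = -80 and +180 mm. Distances 'cabinet x, y' are in this frame.
- slot (a point): Middle of the slot's mouth at bench level (= cabinet origin and axes). Slot 84 mm wide, 14 mm high, floored by the bench; lintel over it at x = 0 to 12, z = 14 to 26 mm; back wall at x = 102 mm, which the lap does not reach. Two flared guides, 18 mm high, widen from 84 mm at x = 0 to about 109 mm at x = -31 mm. Guides and slot are slippery (friction about 0.15).
- shutter (a joint): Sliding door: frosted panel 104 mm wide, 98 mm high, 6 mm thick, just behind the lintel (cabinet x = 16 to 22 mm). 0 = closed, covering the slot; grows to 0.105 m as it slides towards cabinet +y; the slot is clear from 0.094. Friction about 1.2 N; stays where left.
- shutter_post (a point): Centre of the top of the door's upright steel finger post: 12 mm diameter, top 144 mm above the bench, free for its top 29 mm or more, at cabinet x = 8 mm; at door 0 it is at cabinet y = 30 mm, fully open y = 135 mm. Moves with the door. Push it sideways or pinch it from above.
- pin (a joint): Locking pin sliding straight down through the roof into the slot. 0 = up; 0.017 m = fully down, foot 3 mm above the bench. Friction about 4 N, no spring; stays where left. Over the plate but not the bore it stops at 0.010. Pressed before the lap is in, it blocks the slot.
- pin_top (a point): Centre of the top of the pin's flat round steel head (32 mm diameter, 10 mm thick), at cabinet x = 58 mm, y = 0; 150 mm above the bench when up, 133 mm when fully down. The pin is 8 mm in diameter.
- lap: Flat hand lap on the bench: dark iron plate 97 (x) by 80 (y) by 10 mm, rosewood grip bar 22 by 80 mm across the rear (x = -48.5 to -26.5 mm), top at 26 mm; about 0.45 kg. Origin: centre of the outline's underside; x points to the leading, bored end. Square bore 18 mm at x = 31.5 mm. Fully home (bar against lintel) its origin is at cabinet x = 26.5 mm, y = 0, bore under the pin.
- leadpipe: Bystander: polished brass leadpipe stub, 85 mm long along its x, 13 to 15 mm thick, lying on the bench; origin under its centre.
- lap_rod: Bystander: chromed steel lap rod, 120 mm long along its x, 16 mm thick, lying on the bench; origin under its centre.
- valve_button: Bystander: small rosewood valve button, 22 mm diameter, 15 mm high; origin under its centre.
- bottom_cap: Bystander: pewter-gray cast bottom cap, 26 mm diameter, 16 mm high; origin under its centre.
Things that resemble listed ones, but are neither listed nor needed, are in the scene too. Of the things like the lap, leave any that is green or pink; of the rest the smaller one is meant.

How it is judged:
By the outcome, as a careful person would: the job done as asked, in the order asked, and still so for the second after the job is handed in, with the robot touching nothing.
It also fails if it takes over 72 s, if anything falls off the work surface, if the arm or the gripper's body presses on something with over 40 N, if the wrist force passes 120 N, or if a joint passes its speed limit or range.

## Robot

A 7-joint arm with a two-finger parallel gripper is mounted at the origin on the work surface. World frame = base frame: x ahead of the robot, y to its left, z up, the work surface at z = 0. Lengths are in m, angles in rad, forces in N, time in s.
With the tool pointing down it reaches from about 0.425 to 0.875 m from the base axis. Payload 4.7 kg.
Tool frame: the origin (TCP) lies between the finger pads; the fingertips stand 11 mm ahead of it and the grasp point (between the pads) lies 8 mm behind it; z points along the fingers, y is the line along which they close (so a half turn about z gives the same grasp; the last joint's range is limited). The gripper opens to 87 mm and grips with 3 to 60 N. Pads are 19 mm wide; open, the fingers measure 117 mm over their backs; the gripper's body (75 mm by 190 mm) begins 51 mm behind the grasp point.
Start: joints at [-1.322, 0.321, -0.07, 1.45, 0.023, 1.371, -0.057], TCP at [0.151, 0.632, 0.234] pointing down, gripper open.
Joint ranges: [-2.86, 2.86], [-0.3, 2.09], [-1.38, 1.24], [0.06, 2.45], [-1.56, 4.7], [0.09, 2.05], [-2.69, 2.69]. Speed limits (rad/s): [2.57, 2.57, 3.14, 3.14, 3.14, 3.14, 3.14].

## Interface

Orientations are given as a rotation vector (axis times angle).
In Python, from bench import ctrl gives the robot as it stands. The module is installed in compiled form; this text tells all that it offers.
- The arm moves only by the shell command python3 -m inch 'ROWS' [FORCE]. ROWS is JSON, a list of rows, each an object with "slide": the shift along the tool's x, y, z scaled (see below), a list of three; "angular": the turn, a rotation vector about the tool's x, y, z scaled (see below), a list of three; "claw": the opening, from -1 (shut) to 1 (fully open). In form: [{"slide": [tx, ty, tz], "angular": [rx, ry, rz], "claw": claw}, ...]. A call has 1 to 10 rows; each row is the pose to reach, as a shift and turn from the pose commanded when the call began, along the tool's axes at that moment; what a row does not reach only later rows make up. The controller multiplies each number of a shift by 0.25 m and each number of a turn by 30 degrees. A row lasts 1/10 s, in which the tool goes at most 50 mm and 8.59 degrees, less where a joint would pass 70% of its speed; a pose out of reach is approached as far as the arm can. A call with a number of a shift or a turn outside -1 to 1 is refused whole. A call with a gripper value outside its range is refused whole. The fingers move at their own pace and stop on an object; FORCE is the grip in N (left out, the last holds). Time passes only in rows, so rows that repeat a pose let the fingers close. It gives the time, the measured TCP pose, the force, the opening and the grip force at its end, in the units of the state.
- ctrl.get_state(): the state, without advancing time (a new reading comes with each control period).
- ctrl.get_image(name): name is "side" or "top" or "wrist"; returns a dict with "color" (400x640x3 uint8, red, green, blue), "depth" (400x640 float32, m along the optical axis (not along the pixel's ray), 0 where there is no reading), "camera_matrix" (3x3 intrinsics, pixels), "extrinsics" (4x4, takes a point from camera to world coordinates); the wrist camera has in their place "tool_from_camera" (4x4, takes a point from camera to tool coordinates, whose origin is the TCP and whose axes are the flange's). Camera axes: x right, y up, looking along -z (the intrinsics and any distortion apply to the point x, -y, -z); pixel columns grow to the right and rows downward; lengths in m; the calibration is good to about 2 mm. The wrist camera is an equidistant fisheye: a pixel r from the principal point sees the ray r / f radians off the axis. A picture is of the moment at which its call begins: read the wrist's pose just before it.
- ctrl.close_job(): hands the job in; it is judged then, once.
Trained networks look in the newest picture that a camera, given by its name, has taken for a name from the list of things; names that differ only in an ending like _2 or _b are one class to them, and where a whole thing is asked for, a point or a joint stands for the part that bears it (a point fixed in the world has none). Each returns a list of dicts, best first, with "confidence" (0 to 1); they miss things now and then, are a little off and sometimes report something else, mostly with a low value. They report only what shows in the picture. A call takes as long as a camera call. They do not tell look-alikes from the thing itself.
- ctrl.find_in(query, camera): "bbox" ([centre column, centre row, width, height] in pixels, round what is visible of it).
- ctrl.outline_of(query, camera): "mask" (400x640 bool, what is visible of it) and "bbox" ([centre column, centre row, width, height] in pixels, round what is visible of it).
The state is a dict: "time": time; "joint_positions": joint angles; "qd": joint speeds; "joint_torque": joint torques, N m; "position": TCP position; "tool_rot": TCP orientation; "ft_force": force on the tool from outside, world axes, zero at the start; "torque": the same for the moment, N m; "grip_width": opening from 0.0 (shut) to 1.0 (fully open); "grip_force": force on a finger pad.
Only numpy, scipy, OpenCV 4.12 (cv2) and the standard library are available. Lean on these libraries where they do the work, as an engineer would, in place of code of your own. Each camera call takes 0.05 s, during which the arm holds its last target. There are 200 camera calls.

## Working session

There is one attempt and no reset: what is moved stays moved. The work goes in short steps, Python scripts to look and compute and a shell command to move; the robot and the scene stay as the last step left them, time stands still between calls to the robot, and variables do not carry over. Pictures are saved under pics/ and viewed, at most 10 in all, crops included, and the job is handed in when it is done.

```bash
mkdir -p pics; cat > h.py <<'E'
import numpy as np, cv2
from bench import ctrl
from scipy.spatial.transform import Rotation as R
def snap(n,f=None):
    im=ctrl.get_image(n)
    if f: cv2.imwrite('pics/'+f,im['color'][:,:,::-1])
    return im
def cloud(im):
    K=np.array(im['camera_matrix']);d=im['depth'];v,u=np.mgrid[:400,:640]
    p=np.stack([(u-K[0,2])/K[0,0]*d,-(v-K[1,2])/K[1,1]*d,-d],-1)
    E=np.array(im['extrinsics']);return p@E[:3,:3].T+E[:3,3]
E
python3 - <<'E'
from h import *
s=ctrl.get_state();print({k:np.round(v,3) for k,v in s.items()})
for c in('top','side'):
    im=snap(c,c+'1.png');P=cloud(im);np.save(c+'1.npy',P);np.save(c+'d.npy',im['depth'])
    print(c,np.round(im['camera_matrix'],1).tolist(),np.round(im['extrinsics'],3).tolist())
    for q in('lap','cabinet','shutter_post','shutter','pin_top','leadpipe','lap_rod','valve_button','bottom_cap'):
        for o in ctrl.outline_of(q,c):
            m=o['mask']&(im['depth']>0)
            if m.sum(): print(q,round(o['confidence'],2),np.round(o['bbox']),np.round(np.median(P[m],0),3))
E
```

```text
{'time': np.float64(0.0), 'joint_positions': array([-1.322,  0.322, -0.07 ,  1.452,  0.023,  1.371, -0.057]), 'qd': array([-0.001, -0.003,  0.001,  0.001,  0.001, -0.   ,  0.001]), 'joint_torque': array([-0.0000e+00, -4.9130e+01, -4.0400e-01, -3.1254e+01, -6.4000e-02,
        4.4000e-02,  0.0000e+00]), 'position': array([0.151, 0.632, 0.232]), 'tool_rot': array([-3.68e-01, -3.12e+00,  3.00e-03]), 'ft_force': array([-0.641,  1.084, -0.143]), 'torque': array([-0.05 ,  0.044,  0.016]), 'grip_force': np.float64(0.0), 'grip_width': np.float64(1.001)}
top [[421.2, 0.0, 321.0], [0.0, 421.2, 194.6], [0.0, 0.0, 1.0]] [[-0.015, 0.998, -0.061, 0.462], [-1.0, -0.014, 0.011, -0.048], [0.01, 0.061, 0.998, 0.977], [0.0, 0.0, 0.0, 1.0]]
lap 0.89 [352. 278.  56.  61.] [ 0.336 -0.126  0.015]
lap 0.87 [319. 187.  39.  43.] [ 0.536 -0.052  0.01 ]
lap 0.74 [468. 210.  44.  47.] [ 0.476 -0.392  0.011]
lap 0.62 [442. 109.  74.  72.] [ 0.721 -0.342  0.014]
cabinet 0.98 [281. 109. 129. 108.] [0.708 0.019 0.11 ]
shutter_post 0.83 [292. 138.  50.  12.] [0.645 0.003 0.071]
shutter_post 0.27 [231. 223.  23.  36.
[... 697 characters left out ...]
, 0.0, 0.0, 1.0]]
lap 0.95 [283. 114.  67.  50.] [ 0.722 -0.337  0.017]
lap 0.92 [413. 210.  67.  54.] [ 0.337 -0.117  0.017]
lap 0.74 [318. 220.  52.  41.] [ 0.537 -0.047  0.012]
lap 0.62 [376. 120.  41.  24.] [ 0.478 -0.386  0.013]
shutter_post 0.69 [260. 215.  18.  57.] [0.643 0.031 0.079]
shutter 0.68 [262. 212.  16.  59.] [0.644 0.029 0.073]
pin_top 0.47 [240. 175.  14.  21.] [ 0.691 -0.026  0.151]
pin_top 0.31 [313. 153.  14.  12.] [ 0.608 -0.236  0.018]
leadpipe 0.84 [325. 312.  44.  16.] [0.459 0.156 0.013]
lap_rod 0.58 [357. 155.  46.  11.] [ 0.501 -0.261  0.014]
bottom_cap 0.67 [318. 219.  49.  40.] [ 0.536 -0.047  0.013]
bottom_cap 0.55 [311. 152.  14.  11.] [ 0.609 -0.235  0.017]
```

View pics/top1.png

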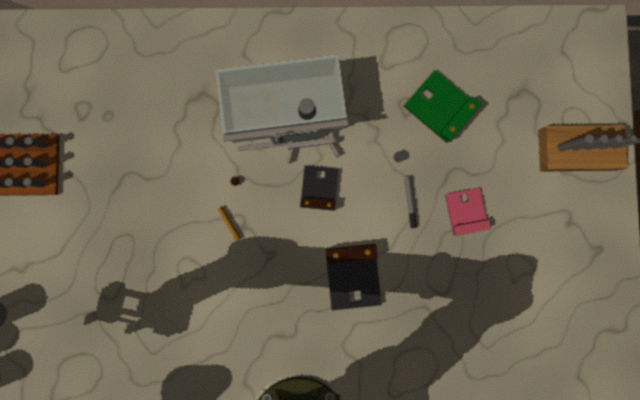

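View pics/side1.png

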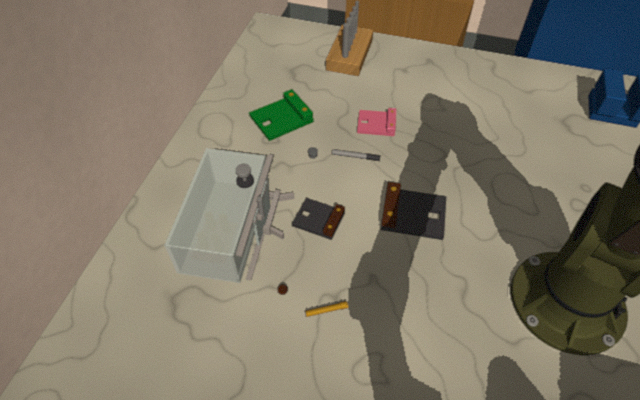

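The small dark lap is at (320,187) in the top view. It could be confused with the larger dark lap (354,277), the green one (442,108) or the pink one (467,210). Green and pink are excluded, so I choose the smaller dark one at (320,187). The bore faces the slot, and the grip bar with two brass screws is at the rear. The cabinet is at (282,100) with its pin at (306,108), and the door rail and post are near (290,138).

```bash
python3 - <<'E'
from h import *
im=snap('top');P=cloud(im)
o=[x for x in ctrl.outline_of('lap','top') if abs(x['bbox'][0]-319)<12 and abs(x['bbox'][1]-187)<12][0]
m=o['mask'];K=np.array(im['camera_matrix']);E=np.array(im['extrinsics'])
def atz(u,v,z):
    d=E[:3,:3]@np.array([(u-K[0,2])/K[0,0],-(v-K[1,2])/K[1,1],-1.]);return (E[:3,3]+d*(z-E[2,3])/d[2])[:2]
def lapinfo(pts): 
    (c,s,a)=cv2.minAreaRect(pts.astype(np.float32));print(np.round(c,4),np.round(s,4),round(a,2))
v,u=np.nonzero(m);lapinfo(np.array([atz(a,b,.010) for a,b in zip(u,v)]))
Q=P[150:225,285:355].reshape(-1,3);
for lo,hi in((.005,.04),(.019,.035)):
    q=Q[(Q[:,2]>lo)&(Q[:,2]<hi)&(Q[:,0]<.61)&(Q[:,0]>.47)];print(len(q),np.median(q[:,2]));lapinfo(q[:,:2])
for n in('top','side'):
    PP=P if n=='top' else np.load('side1.npy')
    A=PP.reshape(-1,3);A=A[(A[:,0]>.55)&(A[:,0]<.9)&(abs(A[:,1])<.3)]
    for lo,hi in((.104,.116),(.120,.138),(.139,.147),(.147,.156)):
        q=A[(A[:,2]>lo)&(A[:,2]<hi)]
        print(n,lo,len(q), end=' ')
        if len(q)>3: lapinfo(q[:,:2])
cv2.imwrite('pics/c1.png',cv2.resize(im['color'][40:230,210:360,::-1],None,fx=4,fy=3.15*4/3.15*.78,interpolation=cv2.INTER_CUBIC))
E
```

```text
[ 0.5374 -0.053 ] [0.0802 0.0977] 83.59
1429 0.010476455413023333
[ 0.547  -0.0513] [0.1503 0.1319] 84.28
343 0.025664448153088215
[ 0.5296 -0.0193] [0.1565 0.0615] 45.26
top 0.104 8353 [0.7139 0.0236] [0.1686 0.2603] 6.58
top 0.12 10 [0.6303 0.0269] [0.003  0.0101] 24.2
top 0.139 49 [ 0.6627 -0.0072] [0.0278 0.1002] 49.12
top 0.147 186 [ 0.6912 -0.0288] [0.03   0.0304] 89.18
side 0.104 6692 [0.7153 0.0235] [0.1688 0.2635] 6.7
side 0.12 60 [0.6537 0.0318] [0.0522 0.1836] 20.33
side 0.139 48 [ 0.6621 -0.0025] [0.0276 0.0916] 51.17
side 0.147 167 [ 0.6698 -0.0022] [0.0308 0.104 ] 40.3
```

View pics/c1.png

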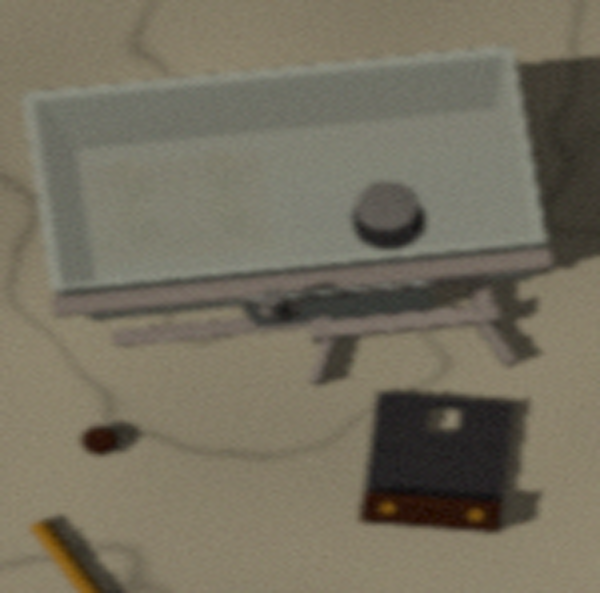

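The close crop confirms the lap: a dark plate of about 98 x 80 mm (network mask at z = 10 mm), with the bore toward the slot and the rosewood bar at the rear. The door looks partly open already, so I'll locate the post and compute the first reach.

```bash
cat >> h.py <<'E'
YAW=np.radians(6.6);O=np.array([.634,-.0355])
def c2w(x,y): 
    c,s=np.cos(YAW),np.sin(YAW);return O+[c*x-s*y,s*x+c*y]
def w2c(p):
    c,s=np.cos(YAW),np.sin(YAW);d=np.asarray(p)[...,:2]-O;return np.stack([c*d[...,0]+s*d[...,1],-s*d[...,0]+c*d[...,1]],-1)
def plan(x,y,z,rel=0,tilt=0):
    """cabinet-frame TCP x,y, world z; rel = yaw rel. cabinet (deg), tilt>0 leans body back"""
    s=ctrl.get_state();T=R.from_rotvec(s['tool_rot']);p=np.array(s['position'])
    best=None
    for h in(0,np.pi):
        G=R.from_euler('z',YAW+np.radians(rel))*R.from_euler('y',-np.radians(tilt))*R.from_matrix([[1,0,0],[0,-1,0],[0,0,-1]])*R.from_euler('z',h)
        w=(T.inv()*G).as_rotvec()
        if best is None or np.linalg.norm(w)<np.linalg.norm(best): best=w
    d=T.inv().apply(np.r_[c2w(x,y),z]-p)
    print('now cab',np.round(w2c(p),4),round(p[2],4),'slide',np.round(d/.25,3),'ang',np.round(np.degrees(best)/30,3),'q',np.round(s['joint_positions'],2),'F',np.round(s['ft_force'],1),'t',round(float(s['time']),1),'grip',np.round([s['grip_width'],s['grip_force']],2))
E
python3 - <<'E'
from h import *
for n in('top','side'):
    A=np.load(n+'1.npy').reshape(-1,3);C=w2c(A)
    k=(abs(C[:,0]-.008)<.02)&(C[:,1]>-.1)&(C[:,1]<.2)&(A[:,2]>.118)&(A[:,2]<.155)
    print(n,k.sum());q=np.c_[C[k],A[k,2]];print(np.round(np.median(q,0),4));print(np.round(q[q[:,2].argsort()][-12:],3).tolist())
    k=(C[:,1]>-.1)&(C[:,1]<.2)&(A[:,2]>.1)&(C[:,0]>-.02)&(C[:,0]<.032)
    print(np.histogram(C[k,0],bins=np.arange(-.02,.033,.004)))
    k=(abs(C[:,0]-.058)<.025)&(abs(C[:,1])<.03)&(A[:,2]>.143);print('pin',np.round(np.r_[(C[k].min(0)+C[k].max(0))/2,np.median(A[k,2])],4))
plan(.008,0.03,.2)
E
```

```text
top 51
[0.0069 0.064  0.1422]
[[0.005, 0.066, 0.145], [0.008, 0.058, 0.145], [0.008, 0.06, 0.145], [0.011, 0.068, 0.145], [0.006, 0.058, 0.145], [0.008, 0.064, 0.145], [0.012, 0.063, 0.146], [0.009, 0.066, 0.146], [0.012, 0.061, 0.146], [0.006, 0.064, 0.146], [0.006, 0.066, 0.147], [0.008, 0.068, 0.148]]
(array([  0,   0,   0,   0,   0,  21,  17,  11,  83, 269, 238, 223,   2]), array([-0.02 , -0.016, -0.012, -0.008, -0.004,  0.   ,  0.004,  0.008,
        0.012,  0.016,  0.02 ,  0.024,  0.028,  0.032]))
pin [ 0.0569 -0.0003  0.1497]
side 222
[0.0199 0.0667 0.1191]
[[0.009, 0.061, 0.147], [0.006, 0.064, 0.147], [0.005, 0.061, 0.147], [0.007, 0.061, 0.147], [0.011, 0.062, 0.147], [0.014, 0.065, 0.147], [0.012, 0.065, 0.147], [0.011, 0.06, 0.147], [0.011, 0.068, 0.148], [0.009, 0.06, 0.148], [0.003, 0.067, 0.148], [0.007, 0.07, 0.148]]
(array([  0,   0,   0,   0,   0,  15,  41,  37,  15, 237, 201, 205,  65]), array([-0.02 , -0.016, -0.012, -0.008, -0.004,  0.   ,  0.004,  0.008,
        0.012,  0.016,  0.02 ,  0.024,  0.028,  0.032]))
pin [ 0.0588 -0.0006  0.1516]
now cab [-0.4028  0.7187] 0.2336 slide [-2.488 -2.024  0.134] ang [ 0.     0.    -0.668] q [-1.32  0.32 -0.07  1.45  0.02  1.37 -0.06] F [ 0.8 -0.7  0.8] t 1.1 grip [1. 0.]
```

```bash
python3 -m inch '[{"slide":[-1,-0.81,0],"angular":[0,0,-0.67],"claw":-1},{"slide":[-1,-0.81,0],"angular":[0,0,-0.67],"claw":-1},{"slide":[-1,-0.81,0],"angular":[0,0,-0.67],"claw":-1},{"slide":[-1,-0.81,0],"angular":[0,0,-0.67],"claw":-1},{"slide":[-1,-0.81,0],"angular":[0,0,-0.67],"claw":-1},{"slide":[-1,-0.81,0],"angular":[0,0,-0.67],"claw":-1},{"slide":[-1,-0.81,0],"angular":[0,0,-0.67],"claw":-1},{"slide":[-1,-0.81,0],"angular":[0,0,-0.67],"claw":-1}]'; python3 -c "
from h import *
plan(.008,.03,.2)"
```

```text
time: 1.9
position: [0.3505, 0.3734, 0.2341]
tool_rot: [-0.17, 3.136, -0.0]
ft_force: [-0.6, 0.2, -0.4]
grip_width: 0.358
grip_force: 0.0
now cab [-0.2346  0.4388] 0.2341 slide [-0.981 -1.629  0.138] ang [-0.001  0.003 -0.013] q [-0.96  0.03  0.09  1.79 -0.    1.32  0.81] F [-0.6  0.2 -0.4] t 1.9 grip [0.36 0.  ]
```

```bash
python3 -m inch '[{"slide":[-0.6,-1,0],"angular":[0,0,0],"claw":-1},{"slide":[-0.6,-1,0],"angular":[0,0,0],"claw":-1},{"slide":[-0.6,-1,0],"angular":[0,0,0],"claw":-1},{"slide":[-0.6,-1,0],"angular":[0,0,0],"claw":-1},{"slide":[-0.6,-1,0],"angular":[0,0,0],"claw":-1},{"slide":[-0.6,-1,0],"angular":[0,0,0],"claw":-1},{"slide":[-0.6,-1,0],"angular":[0,0,0],"claw":-1}]'; python3 -m inch '[{"slide":[-0.38,-0.63,0],"angular":[0,0,0],"claw":-1},{"slide":[-0.38,-0.63,0],"angular":[0,0,0],"claw":-1},{"slide":[-0.38,-0.63,0],"angular":[0,0,0],"claw":-1},{"slide":[-0.38,-0.63,0],"angular":[0,0,0],"claw":-1},{"slide":[-0.38,-0.63,0],"angular":[0,0,0],"claw":-1}]'; python3 -c "
from h import *
plan(.008,.032,.134)"
```

```text
time: 2.6
position: [0.5283, 0.1407, 0.2338]
tool_rot: [-0.169, 3.135, -0.004]
ft_force: [-0.0, -1.1, 0.1]
grip_width: 0.008
grip_force: 0.0
time: 3.1
position: [0.6395, -0.0033, 0.2329]
tool_rot: [-0.173, 3.137, -0.005]
ft_force: [-0.1, -0.2, 0.2]
grip_width: 0.005
grip_force: 0.0
now cab [0.0092 0.0313] 0.2329 slide [0.005 0.004 0.396] ang [-0.006  0.    -0.009] q [-0.43  0.32  0.49  1.5  -0.15  1.36  1.75] F [-0.1 -0.2  0.2] t 3.1 grip [0. 0.]
```

```bash
python3 -m inch '[{"slide":[0,0,0.2],"angular":[0,0,0],"claw":-1},{"slide":[0,0,0.396],"angular":[0,0,0],"claw":-1},{"slide":[0,0,0.396],"angular":[0,0,0],"claw":-1},{"slide":[0,0,0.396],"angular":[0,0,0],"claw":-1}]';python3 -m inch '[{"slide":[0.005,0.08,0.004],"angular":[0,0,0],"claw":-1},{"slide":[0.005,0.12,0.004],"angular":[0,0,0],"claw":-1},{"slide":[0.005,0.16,0.004],"angular":[0,0,0],"claw":-1},{"slide":[0.005,0.2,0.004],"angular":[0,0,0],"claw":-1},{"slide":[0.005,0.24,0.004],"angular":[0,0,0],"claw":-1},{"slide":[0.005,0.28,0.004],"angular":[0,0,0],"claw":-1},{"slide":[0.005,0.3,0.004],"angular":[0,0,0],"claw":-1}]'; python3 -c "
from h import *
plan(.008,.114,.134)"
```

```text
time: 3.5
position: [0.6373, 0.003, 0.1347]
tool_rot: [0.186, -3.134, -0.001]
ft_force: [0.8, -0.1, 0.9]
grip_width: 0.004
grip_force: 0.0
time: 4.2
position: [0.6278, 0.0767, 0.1337]
tool_rot: [-0.184, 3.136, 0.001]
ft_force: [-0.2, -0.8, 1.0]
grip_width: 0.004
grip_force: 0.8
now cab [0.0068 0.1122] 0.1337 slide [-0.005  0.007 -0.001] ang [0.001 0.001 0.004] q [-0.52  0.37  0.44  1.64 -0.17  1.18  1.65] F [-0.2 -0.8  1. ] t 4.2 grip [0.   0.76]
```

```bash
python3 -m inch '[{"slide":[0,0.01,0],"angular":[0,0,0],"claw":-1},{"slide":[0,0.02,0],"angular":[0,0,0],"claw":-1},{"slide":[0,0.02,0],"angular":[0,0,0],"claw":-1}]';python3 -m inch '[{"slide":[0,0.01,0],"angular":[0,0,0],"claw":-1},{"slide":[0,0.015,0],"angular":[0,0,0],"claw":-1},{"slide":[0,0.015,0],"angular":[0,0,0],"claw":-1}]'; python3 - <<'E'
from h import *
plan(.008,.114,.134)
for n in('top','side'):
    im=snap(n);P=cloud(im);C=w2c(P);k=(C[...,0]<.016)&(C[...,0]>0)&(C[...,1]>.05)&(C[...,1]<.2)&(P[...,2]>.125)&(P[...,2]<.15);print(k.sum(),np.round(np.median(C[k],0),4),np.round(C[k].max(0),4))
E
```

```text
time: 4.5
position: [0.6273, 0.0802, 0.1335]
tool_rot: [0.182, -3.136, -0.0]
ft_force: [1.4, -0.5, -0.1]
grip_width: 0.004
grip_force: 0.2
time: 4.8
position: [0.6268, 0.0837, 0.1334]
tool_rot: [0.182, -3.136, -0.0]
ft_force: [0.1, -1.3, 0.8]
grip_width: 0.005
grip_force: 0.5
now cab [0.0065 0.1193] 0.1334 slide [-0.006 -0.021 -0.002] ang [ 0.    -0.001  0.002] q [-0.53  0.37  0.44  1.64 -0.17  1.18  1.64] F [ 0.1 -1.3  0.8] t 4.8 grip [0.   0.48]
  return _methods._mean(a, axis=axis, dtype=dtype,
  ret = um.true_divide(
Traceback (most recent call last):
ValueError: zero-size array to reduction operation maximum which has no identity
```

```bash
python3 -m inch '[{"slide":[0,0.01,0],"angular":[0,0,0],"claw":-1},{"slide":[0,0.015,0],"angular":[0,0,0],"claw":-1},{"slide":[0,0.015,0],"angular":[0,0,0],"claw":-1}]'; python3 - <<'E'
from h import *
plan(.008,.114,.134)
im=snap('side','s2.png');P=cloud(im);C=w2c(P)
for lo,hi in((.08,.098),(.1,.115),(.118,.15)):
    k=(C[...,0]<.028)&(C[...,0]>-.01)&(C[...,1]>.0)&(C[...,1]<.25)&(P[...,2]>lo)&(P[...,2]<hi);print(lo,k.sum());
    if k.sum(): print(np.histogram(C[k][:,1],np.arange(0,.22,.01))[0],np.round(C[k].max(0),3))
cv2.imwrite('pics/s2c.png',cv2.resize(im['color'][80:320,140:400,::-1],None,fx=2.4,fy=2.4))
E
```

```text
time: 5.15
position: [0.6267, 0.084, 0.1335]
tool_rot: [-0.178, 3.137, -0.006]
ft_force: [1.4, -6.3, -0.2]
grip_width: -0.001
grip_force: 3.1
now cab [0.0065 0.1196] 0.1335 slide [-0.006 -0.022 -0.002] ang [-0.008 -0.    -0.003] q [-0.53  0.37  0.44  1.64 -0.16  1.18  1.63] F [ 1.4 -6.3 -0.2] t 5.2 grip [-0.    3.14]
0.08 30
[ 0  0  0  0  0  0  0  0  0  0  0  0  0  0 12 18  0  0  0  0  0] [0.023 0.158]
0.1 17
[0 0 0 0 0 0 0 0 0 0 0 0 0 0 0 5 4 8 0 0 0] [0.026 0.178]
0.118 13
[0 0 0 0 0 0 0 0 0 0 0 0 0 0 0 0 4 9 0 0 0] [0.027 0.18 ]
```

View pics/s2c.png

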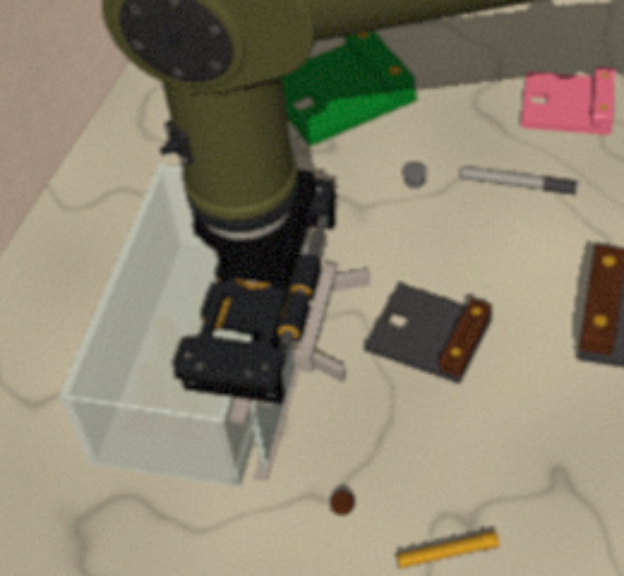

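The picture shows the door at its stop: its edge is at cabinet y = 0.158, the force has risen and the slot at crop (318,330) is clear. The lap at (430,335) is untouched. Next I retreat and go behind the lap.

```bash
python3 -m inch '[{"slide":[0,-0.06,0],"angular":[0,0,0],"claw":-1},{"slide":[0,-0.06,-0.2],"angular":[0,0,0],"claw":-1},{"slide":[0,-0.08,-0.4],"angular":[0,0,0],"claw":-1},{"slide":[0,-0.08,-0.4],"angular":[0,0,0],"claw":-1},{"slide":[0.78,-0.48,-0.2],"angular":[0,0,0],"claw":-0.08},{"slide":[0.78,-0.48,-0.2],"angular":[0,0,0],"claw":-0.08},{"slide":[0.78,-0.48,-0.2],"angular":[0,0,0],"claw":-0.08},{"slide":[0.78,-0.48,-0.2],"angular":[0,0,0],"claw":-0.08},{"slide":[0.78,-0.48,-0.2],"angular":[0,0,0],"claw":-0.08},{"slide":[0.78,-0.48,-0.2],"angular":[0,0,0],"claw":-0.08}]'; python3 -c "
from h import *
im=snap('side');P=cloud(im);C=w2c(P)
k=(C[...,0]<.016)&(C[...,0]>0)&(C[...,1]>.05)&(C[...,1]<.2)&(P[...,2]>.13)&(P[...,2]<.15);print(k.sum(),np.round(np.median(C[k],0),4))
plan(-.185,-.002,.06,0,15)"
```

```text
time: 6.2
position: [0.4434, -0.0562, 0.1826]
tool_rot: [0.176, -3.135, -0.004]
ft_force: [1.1, 0.2, 0.1]
grip_width: 0.426
grip_force: 0.0
55 [0.0077 0.1368]
now cab [-0.1894  0.0025] 0.1834 slide [-0.017 -0.019  0.494] ang [ 0.004 -0.499 -0.003] q [-0.48 -0.11  0.52  2.01  0.05  1.23  1.7 ] F [0.2 1.4 0.9] t 6.2 grip [0.44 0.  ]
```

```bash
python3 -m inch '[{"slide":[-0.01,-0.02,0.2],"angular":[0,-0.25,0],"claw":-0.08},{"slide":[-0.015,-0.02,0.4],"angular":[0,-0.5,0],"claw":-0.08},{"slide":[-0.017,-0.02,0.49],"angular":[0,-0.5,0],"claw":-0.08},{"slide":[-0.017,-0.02,0.49],"angular":[0,-0.5,0],"claw":-0.08},{"slide":[-0.017,-0.02,0.49],"angular":[0,-0.5,0],"claw":-0.08}]'; python3 -c "
from h import *
plan(-.185,-.002,.0165,0,15)"
```

```text
time: 6.75
position: [0.453, -0.0586, 0.0622]
tool_rot: [-0.168, 2.875, 0.021]
ft_force: [-0.2, 0.6, 0.1]
grip_width: 0.456
grip_force: 0.0
now cab [-0.1824 -0.0021] 0.0622 slide [0.057 0.001 0.174] ang [-0.001  0.001  0.003] q [-0.47 -0.14  0.56  2.33  0.03  0.68  1.77] F [-0.2  0.6  0.1] t 6.8 grip [0.46 0.  ]
```

```bash
python3 -m inch '[{"slide":[0.024,0,0.09],"angular":[0,0,0],"claw":-0.08},{"slide":[0.047,0,0.176],"angular":[0,0,0],"claw":-0.08},{"slide":[0.047,0,0.176],"angular":[0,0,0],"claw":-0.08},{"slide":[0.047,0,0.176],"angular":[0,0,0],"claw":-0.08}]'; python3 -c "
from h import *
plan(-.14,-.002,.0165,0,15)"
```

```text
time: 7.15
position: [0.4539, -0.0588, 0.0174]
tool_rot: [-0.168, 2.873, 0.021]
ft_force: [0.8, -0.1, 0.6]
grip_width: 0.463
grip_force: 0.0
now cab [-0.1816 -0.0024] 0.0174 slide [-0.16   0.001  0.047] ang [-0.001  0.004  0.003] q [-0.49 -0.03  0.61  2.36 -0.08  0.55  1.87] F [ 0.8 -0.1  0.6] t 7.2 grip [0.46 0.  ]
```

```bash
python3 -m inch '[{"slide":[-0.03,0,0.008],"angular":[0,0,0],"claw":-0.08},{"slide":[-0.05,0,0.0135],"angular":[0,0,0],"claw":-0.08},{"slide":[-0.065,0,0.0175],"angular":[0,0,0],"claw":-0.08},{"slide":[-0.08,0,0.0215],"angular":[0,0,0],"claw":-0.08},{"slide":[-0.095,0,0.0255],"angular":[0,0,0],"claw":-0.08},{"slide":[-0.11,0,0.0295],"angular":[0,0,0],"claw":-0.08},{"slide":[-0.125,0,0.0335],"angular":[0,0,0],"claw":-0.08},{"slide":[-0.14,0,0.0375],"angular":[0,0,0],"claw":-0.08},{"slide":[-0.15,0,0.04],"angular":[0,0,0],"claw":-0.08},{"slide":[-0.15,0,0.04],"angular":[0,0,0],"claw":-0.08}]'; cat >> h.py <<'E'
def lap():
    im=snap('top');K=np.array(im['camera_matrix']);E=np.array(im['extrinsics'])
    for o in ctrl.outline_of('lap','top'):
        v,u=np.nonzero(o['mask'])
        d=np.stack([(u-K[0,2])/K[0,0],-(v-K[1,2])/K[1,1],-np.ones(len(u))],-1)@E[:3,:3].T
        p=w2c(E[:3,3]+d*((.01-E[2,3])/d[:,2])[:,None])
        c,s,a=cv2.minAreaRect(p.astype(np.float32)*1000);print('lap',round(o['confidence'],2),np.round(c,1),np.round(s,1),round(a,1))
    return im
E
python3 - <<'E'
from h import *
plan(-.12,-.002,.0165,0,15)
im=lap();cv2.imwrite('pics/t3.png',cv2.resize(im['color'][90:290,230:430,::-1],None,fx=2.9,fy=2.9))
im=snap('side');cv2.imwrite('pics/s3.png',cv2.resize(im['color'][130:280,230:430,::-1],None,fx=3,fy=3))
E
```

```text
time: 8.15
position: [0.4896, -0.0546, 0.0152]
tool_rot: [-0.166, 2.877, 0.022]
ft_force: [-1.8, -1.4, -1.3]
grip_width: 0.46
grip_force: 1.1
now cab [-0.1456 -0.0024] 0.0152 slide [-0.1    0.002  0.021] ang [-0.    -0.002  0.001] q [-0.49  0.06  0.61  2.29 -0.18  0.56  1.94] F [-1.8 -1.4 -1.3] t 8.2 grip [0.46 1.09]
lap 0.95 [-80.7  -1.4] [79.4 95.6] 84.4
lap 0.87 [-311.   -97.7] [ 43.2 139.8] 82.4
lap 0.69 [-195.9 -339. ] [97.6 88.1] 2.9
lap 0.55 [  55.6 -315.8] [138.4 124.8] 42.8
```

View pics/s3.png

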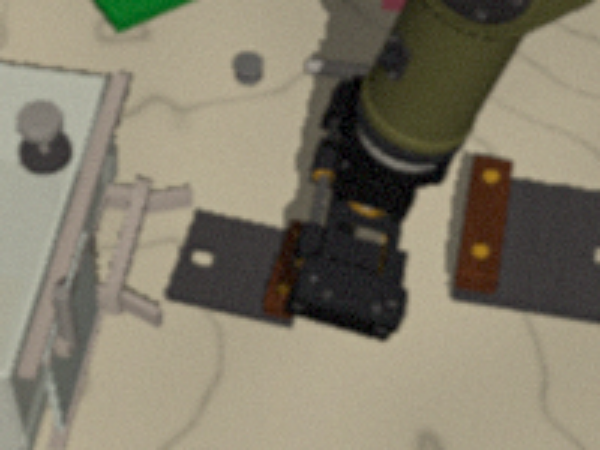

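```bash
python3 -m inch '[{"slide":[-0.018,0,0.002],"angular":[0,0,0],"claw":-0.08},{"slide":[-0.036,0,0.006],"angular":[0,0,0],"claw":-0.08},{"slide":[-0.054,0,0.01],"angular":[0,0,0],"claw":-0.08},{"slide":[-0.072,0,0.015],"angular":[0,0,0],"claw":-0.08},{"slide":[-0.086,0,0.018],"angular":[0,0,0],"claw":-0.08},{"slide":[-0.1,0,0.021],"angular":[0,0,0],"claw":-0.08},{"slide":[-0.1,0,0.021],"angular":[0,0,0],"claw":-0.08}]'; 
python3 - <<'E'
from h import *
plan(-.08,-.002,.0165,0,15)
lap()
E
```

```text
time: 9.0
position: [0.5162, -0.0511, 0.0172]
tool_rot: [-0.168, 2.874, 0.022]
ft_force: [-1.6, -0.5, -0.9]
grip_width: 0.461
grip_force: 0.6
now cab [-0.1188 -0.002 ] 0.0172 slide [-0.149 -0.     0.043] ang [0.    0.002 0.003] q [-0.49  0.12  0.6   2.23 -0.23  0.57  1.96] F [-1.6 -0.5 -0.9] t 9.0 grip [0.46 0.6 ]
lap 0.91 [-55.1   2.9] [94.6 85.3] 1.7
lap 0.78 [  57.9 -316.3] [139.  125.7] 41.9
lap 0.63 [-310.9  -87.8] [ 63.6 142.3] 82.1
```

```bash
python3 -m inch '[{"slide":[-0.018,0,0.005],"angular":[0,0,0],"claw":-0.08},{"slide":[-0.036,0,0.01],"angular":[0,0,0],"claw":-0.08},{"slide":[-0.054,0,0.0155],"angular":[0,0,0],"claw":-0.08},{"slide":[-0.072,0,0.02],"angular":[0,0,0],"claw":-0.08},{"slide":[-0.086,0,0.0245],"angular":[0,0,0],"claw":-0.08},{"slide":[-0.1,0,0.0285],"angular":[0,0,0],"claw":-0.08},{"slide":[-0.1,0,0.0285],"angular":[0,0,0],"claw":-0.08}]'; 
python3 - <<'E'
from h import *
plan(-.034,-.001,.0165,0,15)
im=lap();cv2.imwrite('pics/t4.png',cv2.resize(im['color'][90:240,230:430,::-1],None,fx=3,fy=3))
E
```

```text
time: 9.8
position: [0.5417, -0.0486, 0.0166]
tool_rot: [-0.167, 2.875, 0.021]
ft_force: [-2.7, -1.8, -0.8]
grip_width: 0.455
grip_force: 1.2
now cab [-0.0932 -0.0024] 0.0166 slide [-0.228  0.006  0.062] ang [-0.001  0.001  0.001] q [-0.47  0.18  0.58  2.17 -0.28  0.58  1.99] F [-2.7 -1.8 -0.8] t 9.8 grip [0.46 1.16]
lap 0.9 [-309.4  -77.9] [ 78.1 144. ] 85.1
lap 0.84 [-35.9   2.3] [80.5 74.7] 88.8
lap 0.67 [  56.5 -316.1] [142.2 129.9] 42.7
```

View pics/t4.png

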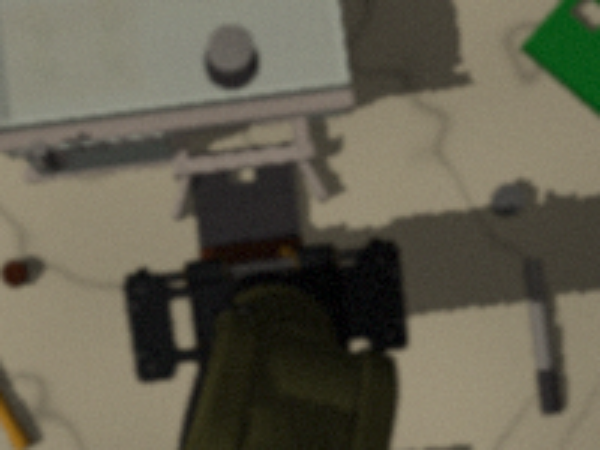

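The lap is square in the guides, with its leading edge under the lintel (crop ~(245,165)). I keep pushing.

```bash
python3 -m inch '[{"slide":[-0.02,0,0.0055],"angular":[0,0,0],"claw":-0.08},{"slide":[-0.04,0,0.011],"angular":[0,0,0],"claw":-0.08},{"slide":[-0.06,0,0.0165],"angular":[0,0,0],"claw":-0.08},{"slide":[-0.08,0.002,0.022],"angular":[0,0,0],"claw":-0.08},{"slide":[-0.1,0.003,0.0275],"angular":[0,0,0],"claw":-0.08},{"slide":[-0.1,0.003,0.0275],"angular":[0,0,0],"claw":-0.08}]' | grep -E 'ft|pos' ; python3 -m inch '[{"slide":[-0.02,0,0.0055],"angular":[0,0,0],"claw":-0.08},{"slide":[-0.04,0,0.011],"angular":[0,0,0],"claw":-0.08},{"slide":[-0.06,0,0.0165],"angular":[0,0,0],"claw":-0.08},{"slide":[-0.08,0.002,0.022],"angular":[0,0,0],"claw":-0.08},{"slide":[-0.1,0.003,0.0275],"angular":[0,0,0],"claw":-0.08},{"slide":[-0.1,0.003,0.0275],"angular":[0,0,0],"claw":-0.08}]'| grep -E 'ft|pos'
python3 - <<'E'
from h import *
plan(-.034,-.001,.0165,0,15)
E
```

```text
position: [0.5674, -0.0452, 0.0165]
ft_force: [-1.3, -2.1, 0.3]
position: [0.5928, -0.0415, 0.0163]
ft_force: [-1.7, -1.8, -0.4]
now cab [-0.0416 -0.0013] 0.0163 slide [-0.03   0.001  0.007] ang [-0.001  0.001  0.001] q [-0.45  0.28  0.55  2.06 -0.35  0.61  2.02] F [-1.7 -1.8 -0.4] t 11.1 grip [0.46 1.34]
```

```bash
python3 -m inch '[{"slide":[-0.008,0,0.002],"angular":[0,0,0],"claw":-0.08},{"slide":[-0.016,0,0.0045],"angular":[0,0,0],"claw":-0.08},{"slide":[-0.024,0,0.0065],"angular":[0,0,0],"claw":-0.08},{"slide":[-0.024,0,0.0065],"angular":[0,0,0],"claw":-0.08}]' | grep -E 'ft|pos' ; python3 -m inch '[{"slide":[-0.006,0,0.0017],"angular":[0,0,0],"claw":-0.08},{"slide":[-0.006,0,0.0017],"angular":[0,0,0],"claw":-0.08}]'| grep -E 'ft|pos';  python3 -m inch '[{"slide":[-0.006,0,0.0017],"angular":[0,0,0],"claw":-0.08},{"slide":[-0.006,0,0.0017],"angular":[0,0,0],"claw":-0.08}]'| grep -E 'ft|pos'
```

```text
position: [0.5983, -0.0408, 0.0161]
ft_force: [-4.9, -3.4, 2.1]
position: [0.5993, -0.0407, 0.016]
ft_force: [-6.2, -3.5, 3.2]
position: [0.5996, -0.0407, 0.0157]
ft_force: [-10.7, -3.8, 8.3]
```

```bash
python3 -m inch '[{"slide":[-0.006,0,0.001],"angular":[0,0,0],"claw":-0.08},{"slide":[-0.008,0,0.001],"angular":[0,0,0],"claw":-0.08},{"slide":[-0.008,0,0.001],"angular":[0,0,0],"claw":-0.08}]'| grep -E 'ft|pos'
python3 - <<'E'
from h import *
plan(-.1,-.001,.0165,0,15)
im=snap('side');cv2.imwrite('pics/s5.png',cv2.resize(im['color'][130:280,200:400,::-1],None,fx=3,fy=3))
E
```

```text
position: [0.5998, -0.0406, 0.0153]
ft_force: [-15.9, -5.1, 12.2]
now cab [-0.0346 -0.0012] 0.0153 slide [ 0.252  0.001 -0.07 ] ang [ 0.003 -0.015 -0.   ] q [-0.44  0.3   0.55  2.03 -0.36  0.62  2.02] F [-15.9  -5.1  12.2] t 12.2 grip [0.46 8.17]
```

View pics/s5.png

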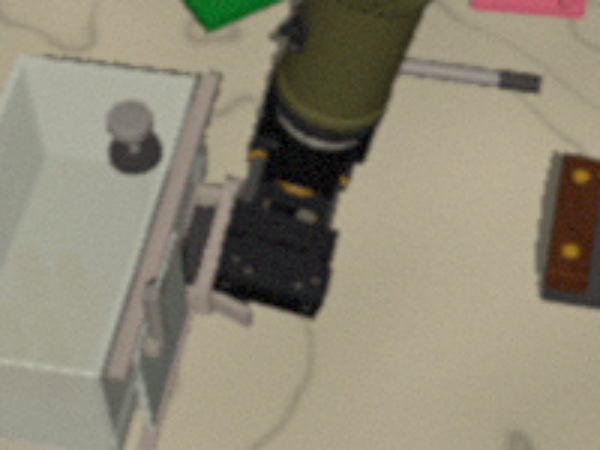

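The plate shows through the slot and the bar is pressed against the lintel, with 16 N at the stop. Next: retreat and press the pin.

```bash
python3 -m inch '[{"slide":[0.1,0,-0.03],"angular":[0,0,0],"claw":-0.08},{"slide":[0.25,0,-0.07],"angular":[0,0,0],"claw":-0.08},{"slide":[0.25,0,-0.07],"angular":[0,0,0],"claw":-1},{"slide":[0.25,0,-0.3],"angular":[0,0.25,0],"claw":-1},{"slide":[0.25,0,-0.5],"angular":[0,0.5,0],"claw":-1},{"slide":[0.3,0,-0.75],"angular":[0,0.5,0],"claw":-1},{"slide":[0.3,0,-0.9],"angular":[0,0.5,0],"claw":-1},{"slide":[0.3,0,-0.9],"angular":[0,0.5,0],"claw":-1},{"slide":[0.3,0,-0.9],"angular":[0,0.5,0],"claw":-1}]'
python3 - <<'E'
from h import *
plan(.058,0,.20)
im=lap()
P=cloud(im);C=w2c(P);k=(abs(C[...,0]+.011)<.03)&(abs(C[...,1])<.06)&(P[...,2]>.018)&(P[...,2]<.035);print(k.sum(),np.histogram(C[k][:,0],np.arange(-.04,.02,.004))[0])
cv2.imwrite('pics/t6.png',cv2.resize(im['color'][80:200,230:390,::-1],None,fx=4,fy=4))
E
```

```text
time: 13.15
position: [0.4773, -0.0538, 0.2194]
tool_rot: [-0.183, 3.125, 0.005]
ft_force: [0.8, 0.3, -0.6]
grip_width: 0.01
grip_force: 0.0
now cab [-0.1578 -0.0002] 0.2194 slide [-0.862 -0.001  0.088] ang [0.004 0.022 0.004] q [-0.6  -0.08  0.63  1.9   0.04  1.29  1.71] F [ 0.8  0.3 -0.6] t 13.2 grip [0.01 0.  ]
lap 0.76 [-337.3 -105.9] [20.5 85.5] 82.1
lap 0.69 [-196.  -336.6] [99.  87.6] 4.4
lap 0.63 [  56.7 -317.4] [137.2 125. ] 39.9
lap 0.55 [3.9 2.3] [80.  57.7] 89.9
lap 0.5 [-156.9 -210.4] [ 20.3 123.3] 88.9
647 [ 0  1  1  4 55 61 64 67 64 71 85 83 71 13]
```

View pics/t6.png

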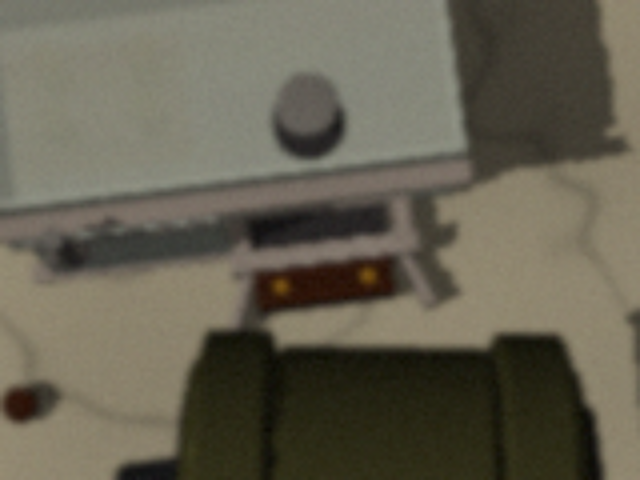

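The bar (crop (325,285)) is flush and parallel with the lintel, and its rear measures x ≈ -0.023, so it is home. Next I move over the pin.

```bash
python3 -m inch '[{"slide":[-0.2,0,0],"angular":[0,0.02,0],"claw":-1},{"slide":[-0.4,0,0],"angular":[0,0.02,0],"claw":-1},{"slide":[-0.6,0,0],"angular":[0,0.02,0],"claw":-1},{"slide":[-0.8,0,0],"angular":[0,0.02,0],"claw":-1},{"slide":[-0.86,0,0.08],"angular":[0,0.02,0],"claw":-1},{"slide":[-0.86,0,0.08],"angular":[0,0.02,0],"claw":-1},{"slide":[-0.86,0,0.08],"angular":[0,0.02,0],"claw":-1}]'|grep pos
python3 -c "
from h import *
plan(.058,0,.163)"
```

```text
position: [0.6865, -0.0298, 0.1918]
now cab [ 0.0528 -0.0004] 0.1918 slide [-0.022  0.002  0.115] ang [-0.001 -0.028  0.001] q [-0.46  0.49  0.66  1.41 -0.29  1.36  1.89] F [ 0.9  0.9 -0.3] t 13.9 grip [0. 0.]
```

```bash
python3 -m inch '[{"slide":[-0.021,0.002,0.05],"angular":[0,-0.028,0],"claw":-1},{"slide":[-0.021,0.002,0.1],"angular":[0,-0.028,0],"claw":-1},{"slide":[-0.021,0.002,0.13],"angular":[0,-0.028,0],"claw":-1},{"slide":[-0.021,0.002,0.15],"angular":[0,-0.028,0],"claw":-1},{"slide":[-0.021,0.002,0.17],"angular":[0,-0.028,0],"claw":-1},{"slide":[-0.021,0.002,0.18],"angular":[0,-0.028,0],"claw":-1},{"slide":[-0.021,0.002,0.18],"angular":[0,-0.028,0],"claw":-1}]'
python3 -c "
from h import *
plan(.058,0,.144)"
```

```text
time: 14.65
position: [0.6922, -0.0287, 0.1492]
tool_rot: [-0.182, 3.132, 0.0]
ft_force: [0.6, -0.4, 0.2]
grip_width: 0.004
grip_force: 0.0
now cab [0.0586 0.    ] 0.1492 slide [ 0.003 -0.     0.021] ang [0.    0.009 0.002] q [-0.46  0.52  0.65  1.46 -0.32  1.26  1.91] F [ 0.6 -0.4  0.2] t 14.7 grip [0. 0.]
```

```bash
python3 -m inch '[{"slide":[0,0,0.01],"angular":[0,0,0],"claw":-1},{"slide":[0,0,0.014],"angular":[0,0,0],"claw":-1}]'|grep -E 'pos|ft'; python3 -m inch '[{"slide":[0,0,0.006],"angular":[0,0,0],"claw":-1},{"slide":[0,0,0.01],"angular":[0,0,0],"claw":-1}]'|grep -E 'pos|ft'; python3 -m inch '[{"slide":[0,0,0.006],"angular":[0,0,0],"claw":-1},{"slide":[0,0,0.006],"angular":[0,0,0],"claw":-1}]'|grep -E 'pos|ft'
```

```text
position: [0.6926, -0.0287, 0.1461]
ft_force: [-2.3, 0.1, 4.3]
position: [0.6927, -0.0287, 0.1444]
ft_force: [-3.5, 0.5, 10.3]
position: [0.6927, -0.0288, 0.1444]
ft_force: [-6.1, 0.7, 12.2]
```

```bash
python3 -m inch '[{"slide":[0,0,0.006],"angular":[0,0,0],"claw":-1},{"slide":[0,0,0.008],"angular":[0,0,0],"claw":-1},{"slide":[0,0,0.008],"angular":[0,0,0],"claw":-1}]'|grep -E 'pos|ft'; python3 -m inch '[{"slide":[0,0,-0.2],"angular":[0,0,0],"claw":-1},{"slide":[0,0,-0.3],"angular":[0,0,0],"claw":-1},{"slide":[0.8,0,-0.4],"angular":[0,0,0],"claw":-1},{"slide":[0.8,0,-0.4],"angular":[0,0,0],"claw":-1},{"slide":[0.8,0,-0.4],"angular":[0,0,0],"claw":-1},{"slide":[0.8,0,-0.4],"angular":[0,0,0],"claw":-1},{"slide":[0.8,0,-0.4],"angular":[0,0,0],"claw":-1}]'|grep -E 'pos|ft'
python3 - <<'E'
from h import *
for n in('top','side'):
    im=snap(n);P=cloud(im);C=w2c(P)
    k=(abs(C[...,0]-.058)<.01)&(abs(C[...,1])<.01)&(P[...,2]>.12)&(P[...,2]<.17);print(n,'pin z',k.sum(),np.median(P[k][:,2]))
    k=(C[...,0]<.016)&(C[...,0]>0)&(C[...,1]>.05)&(C[...,1]<.2)&(P[...,2]>.13)&(P[...,2]<.15);print('post',k.sum(),np.round(np.median(C[k],0),4))
    k=(abs(C[...,0]+.011)<.03)&(abs(C[...,1])<.03)&(P[...,2]>.018)&(P[...,2]<.035);print('bar',np.round(np.percentile(C[k][:,0],[2,98]),4))
cv2.imwrite('pics/s7.png',cv2.resize(im['color'][100:340,180:440,::-1],None,fx=2.4,fy=2.4))
E
```

```text
position: [0.6928, -0.0288, 0.1442]
ft_force: [-8.2, 1.5, 20.3]
position: [0.4884, -0.0532, 0.2396]
ft_force: [0.8, 0.2, 0.0]
top pin z 95 0.13282185998743445
post 35 [0.0062 0.1335]
bar [-0.0099  0.0109]
side pin z 73 0.13503631716343656
post 52 [0.008  0.1372]
bar [-0.0206  0.0125]
```

View pics/s7.png

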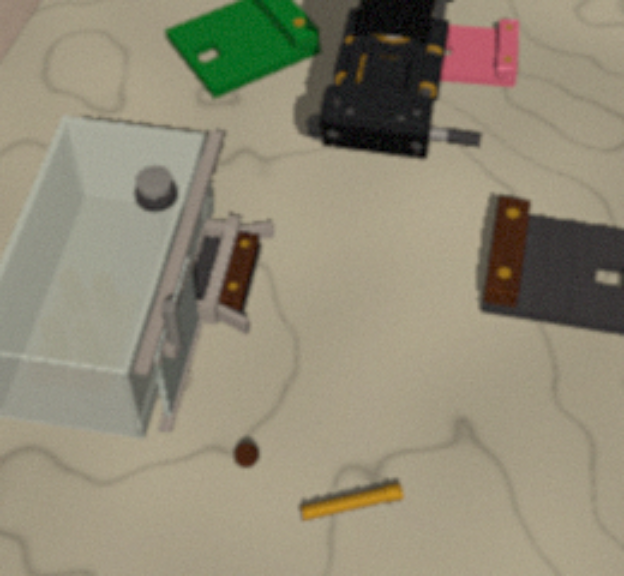

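The pin is fully down (133 to 135 mm), the bar (crop (240,270)) is against the lintel, the door is open and the loose parts are undisturbed. Handing in.

```bash
python3 -c "
from bench import ctrl
print(ctrl.close_job())"
```

```text
the job is handed in; nothing more can be done
None
```

The lap is in the cabinet slot with its bar against the dock face, the door is fully open, the pin is pressed all the way down through the bore, the loose parts were not touched, and the job is handed in.

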